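# Hang the flat grater on the rail with an S-hook

### The job

Take the S-hook off the rail by its rubber sleeve, thread its bottom end through the hole in the hanging tab of the flat grater standing in the loose marble block, lift the grater out with the hook, and hang hook and grater back on the rail. Touch the grater only with the hook, gently, never with the gripper; never tip or shift the block, and leave the canister, mug and egg timer alone; finish with the grater hanging still from the hook and everything let go.

Things in the scene. Friction and masses are not known exactly. Their poses are not given: they have to be found in the camera images.
- rail: Fixed rail on the worktop: a round horizontal steel bar, 10 mm thick and 260 mm long along its own y, on a post at each end. Origin on the worktop under the middle of the bar, z up, x away from the robot (turned by up to 0.15 rad). The bar's centre line is 265 mm above the origin, straight over it.
- s_hook: S-hook of 5 mm round steel bent in its x-z plane, 60 g, hung on the rail. z up, x away from the robot. Origin: bar's centre line at the crown of the top bend, 7.5 mm above the rail's centre line when hung. Centre line (x,z) mm: outer end (18,-16) with a 10 mm ball, (16,-5), (10,-1), (0,0), (-10,-1), (-20,-5), (-24,-12), (-24,-56), (18,-97), (18,-104), (14,-108), (-13,-108), tip (-15,-103).
- hook_foot (a point): Point on the S-hook at (0,0,-108) mm in its frame: centre line of the level foot, where the grater shall hang. The foot runs along the hook's x and its turned-up tip points to -x, towards the robot: it enters a hole by moving to -x from behind. Foot and tip span z -110.5 to -100.5 mm in the hook's frame and are 5 mm wide.
- hook_sleeve (a point): Centre of the black rubber sleeve on the S-hook, at (-24,0,-34) mm in its frame: the part to grip. 14 (x) x 12 (y) x 40 (z) mm, flat sides facing +y and -y. The rail enters the top bend from below, between the sleeve and the outer end.
- grater: Loose flat hand grater, red plastic frame with a steel middle: upright plate 6 (x) x 70 (y) x 85 (z) mm, 120 to 210 g, standing in the block's slot, where it can lean by 2 degrees. Origin at the centre of its bottom edge, z up, x through the plate and away from the robot (turned by up to 0.35 rad). Light: press on it with less than 15 N. A black hanging tab sticks out of its top.
- grater_top (a point): Centre of the grater frame's top edge, 85 mm above its origin. Here the tab comes out: 4 mm thick (x), 30 mm wide (y), centred. It slides very stiffly (25 N; do not force it); its top edge is anywhere from 26 to 54 mm above this point: not measured, to be felt or seen. Its round through hole, 14 mm across, axis along x, is centred 15 mm below the tab's top edge.
- stand: Loose marble block, 600 g; with the grater in it, it tips when the tab is pushed sideways with about 2 N, and it must not be tipped (beyond 0.06 rad) or moved (beyond 5 mm). 70 (x) x 100 (y) x 40 (z) mm, origin at the centre of its underside, z up. A slot along its y, 7 mm wide, 74 mm long, 28 mm deep, holds the grater; slot floor 12 mm above the origin.
- canister_1: Bystander: green canister with a wooden lid, 102x102x150 mm, origin at the centre of its underside. It and the marble block may stand either side of the rail.
- mug_2: Bystander: purple mug, 90x119x95 mm, origin at the underside, near its centre.
- egg_timer: Bystander: orange and cream egg timer, 58 mm across, 57 mm high, origin at the centre of its underside.

How it is judged:
By the outcome, as a careful person would: the job done as asked, in the order asked, and still so for the second after the job is handed in, with the robot touching nothing.
It also fails if it takes over 72 s, if anything falls off the work surface, if the arm or the gripper's body presses on something with over 40 N, if the wrist force passes 120 N, or if a joint passes its speed limit or range.

### The arm

A 6-joint arm with a two-finger parallel gripper is mounted at the origin on a cart in front of the work surface, level with it; the furniture and walls round the work are solid. World frame = base frame: x ahead of the robot, y to its left, z up, the work surface at z = 0. Lengths are in m, angles in rad, forces in N, time in s.
With the tool pointing down it reaches from about 0.4 to 0.825 m from the base axis. Payload 7 kg.
Tool frame: the origin (TCP) lies on the centre line of the jaws, within the pads' length; the fingertips stand 19 mm ahead of it and the grasp point (between the pads) is the TCP; z points along the fingers, y is the line along which they close (so a half turn about z gives the same grasp; the last joint's range is limited). The gripper opens to 85 mm and grips with 20 to 120 N. Pads are 22 mm wide; open, the fingers measure 114 mm over their backs; the gripper's body (76 mm by 85 mm) begins 54 mm behind the grasp point. The pads swing forward as they close: fully open they stand 13 mm farther back than shut.
Start: joints at [1.568, 0.359, 0.012, 0, -1.224, -0.288], TCP at [0.194, 0.647, 0.25] pointing down, gripper open.
Joint ranges: [-3.07, 3.07], [-1.43, 2.12], [-1.02, 1.25], [-3.03, 1.67], [-3.05, -0], [-3.03, 3.03]. Speed limits (rad/s): [2.39, 2.39, 3.01, 3.14, 3.14, 3.14].

### API

Orientations are given as a unit quaternion [x, y, z, w].
In Python, from bench import * gives the robot as it stands.
- The arm moves only by the shell command python3 -m crank 'ROWS' [FORCE]. ROWS is JSON, a list of rows, each a list of 3 entries, a list of its own where there are three numbers: the turn, a rotation vector about the tool's x, y, z in rad, then the shift along the tool's x, y, z in mm, then the closure in counts, from 0 (fully open) to 255 (shut). A call has 1 to 10 rows; each row is the pose to reach, as a shift and turn from the pose commanded when the call began, along the tool's axes at that moment; what a row does not reach only later rows make up. A row lasts 1/12 s, in which the tool goes at most 41.7 mm and 7.16 degrees, less where a joint would pass 70% of its speed; a pose out of reach is approached as far as the arm can. A call with a gripper value outside its range is refused whole. The fingers move at their own pace and stop on an object; FORCE is the grip in N (left out, the last holds). Time passes only in rows, so rows that repeat a pose let the fingers close. It gives the time, the measured TCP pose, the force, the opening and the grip force at its end, in the units of the state.
- sense(): the state, without advancing time (a new reading comes with each control period).
- capture(name): name is "side" or "top"; returns a dict with "image" (384x512x3 uint8, blue, green, red), "fx", "fy", "cx", "cy" (pixels), "distortion" ([k1, k2, p1, p2, k3] as OpenCV has them; the pictures are not rectified), "rvec" (rotation vector, rad) and "tvec" (3), from world to camera coordinates, as OpenCV has them. Camera axes: x right, y down, z forward; pixel columns grow to the right and rows downward; lengths in m; the calibration is good to about 2 mm. A picture is of the moment at which its call begins. There is no depth.
- sign_off(): hands the job in; it is judged then, once.
The state is a dict: "time": time; "q": joint angles; "joint_velocities": joint speeds; "joint_efforts": joint torques, N m; "ee_pos": TCP position; "orientation": TCP orientation; "force": force on the tool from outside, world axes, zero at the start; "ft_torque": the same for the moment, N m; "grip_width": finger opening in m; "gripper_force": force on a finger pad.
Only numpy, scipy, OpenCV 4.12 (cv2) and the standard library are available. Lean on these libraries where they do the work, as an engineer would, in place of code of your own. Each camera call takes 0.05 s, during which the arm holds its last target. There are 200 camera calls.

## Working session

There is one attempt and no reset: what is moved stays moved. The work goes in short steps, Python scripts to look and compute and a shell command to move; the robot and the scene stay as the last step left them, time stands still between calls to the robot, and variables do not carry over. Pictures are saved under pics/ and viewed, at most 10 in all, crops included, and the job is handed in when it is done.

```bash
ls; mkdir -p pics; python3 - <<'E'
from bench import *
import cv2
s=sense();print(s['time'],s['ee_pos'],s['orientation'],s['force'],s['grip_width'])
for n in('side','top'):
    c=capture(n);cv2.imwrite(f'pics/{n}0.png',c['image']);R=cv2.Rodrigues(np.array(c['rvec']))[0] if 'np' in globals() else None
    print(n,c['fx'],c['distortion'],c['rvec'],c['tvec'])
E
```

```text
pics
0.0 [0.19342994 0.64621802 0.24934675] [ 9.89439001e-01 -1.44947389e-01 -3.65592912e-05  8.46492691e-04] [-0.33038264  0.06929059 -0.29977193] 0.08540097889134424
side 478.42574562850444 [-0.1062915  0.         0.         0.         0.       ] [ 1.64813067 -1.95423954  0.74646583] [0.16576182 0.45735409 1.41374684]
top 348.57404587768633 [-0.00569477  0.          0.          0.          0.        ] [ 2.10396938 -2.14090744  0.20975529] [0.1212098  0.5006445  1.11535939]
```

View pics/side0.png

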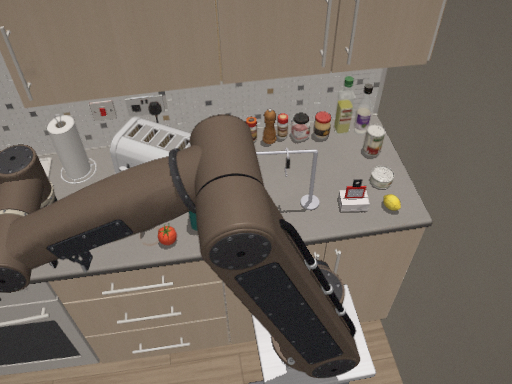

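View pics/top0.png

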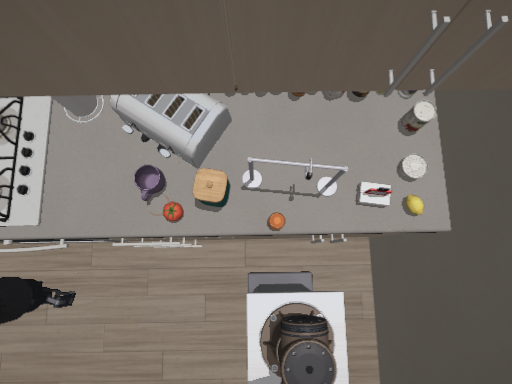

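The side view shows the rail bar's right end at about (315,150), the hook near (288,160) and the block with the red grater at (355,200). The top view shows the rail from (250,160) to (346,169), the hook at (309,170) and the block at (375,194). I'll zoom in on both.

```bash
cat > h.py <<'E'
from bench import *
import cv2, numpy as np
from scipy.optimize import least_squares
from scipy.spatial.transform import Rotation as Ro
def K(c): return np.array([[c['fx'],0,c['cx']],[0,c['fy'],c['cy']],[0,0,1]])
def proj(c,P): return cv2.projectPoints(np.array(P,float).reshape(-1,3),np.array(c['rvec']),np.array(c['tvec']),K(c),np.array(c['distortion']))[0].reshape(-1,2)
def ray(c,uv):
    p=cv2.undistortPoints(np.array(uv,float).reshape(1,1,2),K(c),np.array(c['distortion'])).ravel()
    R=cv2.Rodrigues(np.array(c['rvec']))[0]; return -R.T@np.array(c['tvec']),R.T@np.array([*p,1])
def onz(c,uv,z):
    o,d=ray(c,uv); return o+d*(z-o[2])/d[2]
def tri(cs,uvs):
    return least_squares(lambda P:np.concatenate([proj(c,P)[0]-u for c,u in zip(cs,uvs)]),[.6,0,.1])
def crop(img,x0,x1,y0,y1,k): return cv2.resize(img[y0:y1,x0:x1],None,fx=k,fy=k,interpolation=cv2.INTER_CUBIC)
E
python3 - <<'E'
from h import *
a=cv2.imread('pics/side0.png');b=cv2.imread('pics/top0.png')
A=crop(a,240,400,140,215,5);B=crop(b,240,400,150,205,5)
cv2.imwrite('pics/z1.png',cv2.resize(np.vstack([A,B]),None,fx=.92,fy=.92)) if 0 else cv2.imwrite('pics/z1.png',np.vstack([A[:330],B[:270]]))
for n in('side','top'):
    c=capture(n);print(n,ray(c,(256,192)))
c=capture('top')
for uv in [(250,160),(346,169)]:print(onz(c,uv,.265))
for uv in [(375,194)]:print(onz(c,uv,.04))
E
```

```text
side (array([-0.58013759,  0.25074454,  1.35495292]), array([ 0.64863125, -0.10502148, -0.75415104]))
top (array([0.28032614, 0.11984411, 1.19013358]), array([ 1.70568988e-01,  4.95505347e-04, -9.85591606e-01]))
[0.52971764 0.13529172 0.265     ]
[ 0.49992684 -0.12648436  0.265     ]
[ 0.46571378 -0.27800769  0.04      ]
```

View pics/z1.png

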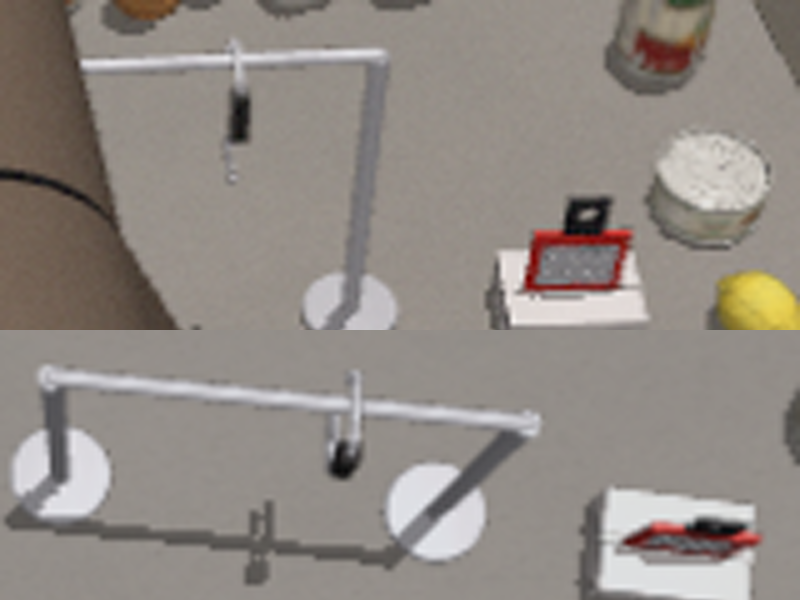

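```bash
cat > fit1.py <<'E'
from h import *
S=capture('side');T=capture('top')
s=lambda x,y:((x+.5)/5-.5+240,(y+.5)/5-.5+140)
t=lambda x,y:((x+.5)/5-.5+240,(y-330+.5)/5-.5+150)
def G(p,P):
    x,y,yaw,lean=p[:4]
    return Ro.from_euler('zy',[yaw,lean]).apply(np.array(P))+[x,y,.012]
def obs(h):
    return [(S,(0,.035,.085),s(531,232)),(S,(0,-.035,.085),s(632,232)),(S,(-.003,.035,.028),s(524,290)),(S,(-.003,-.035,.028),s(620,290)),
     (S,(0,.015,.085+h),s(567,197)),(S,(0,-.015,.085+h),s(611,197)),(S,(0,0,.07+h),s(588,213)),
     (T,(0,.035,.085),t(655,524)),(T,(0,-.035,.085),t(762,540)),(T,(0,.015,.085+h),t(697,519)),(T,(0,-.015,.085+h),t(746,525))]
def f(p): return np.concatenate([proj(c,G(p,P))[0]-u for c,P,u in obs(p[4])]+[[p[3]/.02]])
r=least_squares(f,[.47,-.28,0,0,.04],loss='soft_l1');print('grater x y yaw lean h',r.x.round(4));print(f(r.x)[:-1].reshape(-1,2).round(1).tolist())
print('hole',G(r.x,[0,0,.07+r.x[4]]))
# rail + hook
def R(p,P): return Ro.from_euler('z',p[2]).apply(np.array(P))+[p[0],p[1],.265]
def g(p):
    o=[(T,(0,.13,0),t(48,378)),(T,(0,-.13,0),t(532,424)),(S,(0,-.13,0),s(381,58)),
       (T,(0,p[3],.0075),t(355,404)),(T,(-.024,p[3],-.0265),t(343,458)),(S,(-.024,p[3],-.0265),s(239,116)),(S,(-.015,p[3],-.0955),s(231,181)),(S,(0,p[3],.0075),s(236,47))]
    return np.concatenate([proj(c,R(p,P))[0]-u for c,P,u in o])
r=least_squares(g,[.51,0,-.11,-.03],loss='soft_l1');print('rail x y yaw hook_y',r.x.round(4));print(g(r.x).reshape(-1,2).round(1).tolist())
for nm,P in [('sleeve',(-.024,r.x[3],-.0265)),('crown',(0,r.x[3],.0075))]:print(nm,R(r.x,P).round(4))
for n,uv,z in[('timer',(277,221),.05),('can',(210,185),.15),('mug',(148,180),.09)]:print(n,onz(T,uv,z).round(3))
st=sense();q=Ro.from_quat(st['orientation']);print(st['ee_pos'],q.as_matrix().round(3).tolist())
E
python3 fit1.py
```

```text
grater x y yaw lean h [ 0.4679 -0.2775 -0.1706  0.0083  0.0341]
[[0.4, -0.1], [-0.1, -0.2], [-0.1, -0.5], [-0.1, -0.6], [0.2, 0.3], [-0.1, 0.2], [-0.4, -0.0], [-0.8, 0.1], [-0.4, 0.2], [0.7, 0.0], [0.5, 0.3]]
hole [ 0.46877624 -0.27751062  0.11605471]
rail x y yaw hook_y [ 0.5166  0.0052 -0.1186 -0.0346]
[[1.2, -0.0], [-1.0, 0.1], [-0.1, -0.8], [0.0, 0.0], [-0.0, 0.5], [-0.3, -0.3], [0.2, -0.9], [0.0, 0.9]]
sleeve [ 0.4887 -0.0264  0.2385]
crown [ 0.5125 -0.0292  0.2725]
timer [0.38  0.053 0.05 ]
can [0.484 0.26  0.15 ]
mug [0.516 0.468 0.09 ]
[0.19353482 0.64657059 0.25010016] [[0.958, -0.287, -0.0], [-0.287, -0.958, -0.0], [0.0, 0.0, -1.0]]
```

```bash
cat > plan.py <<'E'
# usage: plan.py x y z yaw  -> shift (tool mm) and turn (tool rotvec) to a tool-down pose whose tool x has this yaw
from h import *
import sys
x,y,z,yaw=map(float,sys.argv[1:5])
s=sense();q=Ro.from_quat(s['orientation'])
tgt=Ro.from_euler('z',yaw)*Ro.from_euler('x',np.pi)
print('t',round(s['time'],2),'pos',s['ee_pos'].round(4) if hasattr(s['ee_pos'],'round') else s['ee_pos'],'F',np.round(s['force'],1))
print('turn',(q.inv()*tgt).as_rotvec().round(3),'shift',(q.inv().apply(np.array([x,y,z])-s['ee_pos'])*1000).round(1))
E
python3 plan.py .4887 -.0264 .33 -.1186
```

```text
t 0.35 pos [0.1935 0.6466 0.2501] F [ 0.8 -0.6  0.8]
turn [ 0.    -0.    -0.172] shift [475.7 560.1 -79.7]
```

```bash
python3 -m crank '[[[0,0,0],[0,0,-80],0],[[0,0,0],[0,0,-80],0],[[0,0,-0.172],[476,560,-80],0],[[0,0,-0.172],[476,560,-80],0],[[0,0,-0.172],[476,560,-80],0],[[0,0,-0.172],[476,560,-80],0],[[0,0,-0.172],[476,560,-80],0],[[0,0,-0.172],[476,560,-80],0],[[0,0,-0.172],[476,560,-80],0],[[0,0,-0.172],[476,560,-80],0]]'; python3 plan.py .4887 -.0264 .33 -.1186
```

```text
time: 1.18
ee_pos: [0.3278, 0.3394, 0.3306]
orientation: [0.998, -0.059, 0.0, -0.0]
force: [0.9, 1.1, -0.8]
grip_width: 0.0855
gripper_force: 0.0
t 1.18 pos [0.3278 0.3394 0.3306] F [ 0.9  1.1 -0.8]
turn [-0.001 -0.     0.   ] shift [2.030e+02 3.442e+02 3.000e-01]
```

```bash
python3 -m crank '[[[0,0,0],[203,344,0],0],[[0,0,0],[203,344,0],0],[[0,0,0],[203,344,0],0],[[0,0,0],[203,344,0],0],[[0,0,0],[203,344,0],0],[[0,0,0],[203,344,0],0],[[0,0,0],[203,344,0],0],[[0,0,0],[203,344,0],0],[[0,0,0],[203,344,0],0],[[0,0,0],[203,344,0],0]]'; python3 plan.py .4887 -.0264 .33 -.1186; python3 - <<'E'
from h import *
a=capture('side')['image'];b=capture('top')['image']
cv2.imwrite('pics/z2.png',np.vstack([crop(a,230,390,140,200,5),crop(b,240,400,135,195,5)]))
E
```

```text
time: 2.02
ee_pos: [0.489, -0.0274, 0.3305]
orientation: [0.998, -0.06, 0.0, 0.0]
force: [-0.2, 0.6, -0.5]
grip_width: 0.0856
gripper_force: 0.0
t 2.02 pos [ 0.489  -0.0274  0.3305] F [-0.2  0.6 -0.5]
turn [ 0.    -0.    -0.002] shift [-0.5 -1.   0.5]
```

View pics/z2.png

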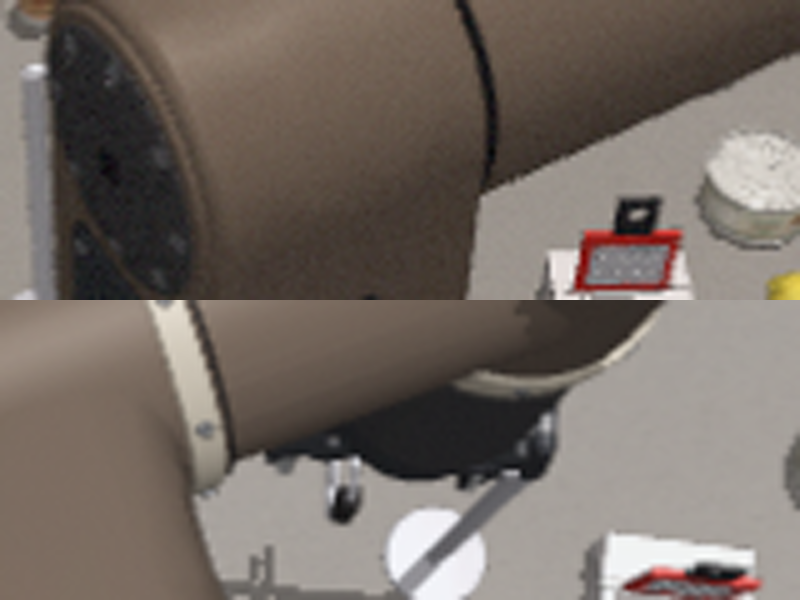

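In the top view the sleeve sits at (342,500), between the open fingers. The side view is blocked by the arm. I'll descend and close.

```bash
python3 -m crank '[[[0,0,0],[-0.5,-1,20],0],[[0,0,0],[-0.5,-1,40],0],[[0,0,0],[-0.5,-1,55],0],[[0,0,0],[-0.5,-1,70],0],[[0,0,0],[-0.5,-1,80],0],[[0,0,0],[-0.5,-1,88],0],[[0,0,0],[-0.5,-1,91.5],0],[[0,0,0],[-0.5,-1,91.5],0],[[0,0,0],[-0.5,-1,91.5],100],[[0,0,0],[-0.5,-1,91.5],160]]' 50; python3 plan.py .4887 -.0264 .2385 -.1186;  python3 -m crank '[[[0,0,0],[0,0,0],255],[[0,0,0],[0,0,0],255],[[0,0,0],[0,0,0],255],[[0,0,0],[0,0,0],255],[[0,0,0],[0,0,0],255],[[0,0,0],[0,0,0],255],[[0,0,0],[0,0,0],255],[[0,0,0],[0,0,0],255]]' 50; python3 plan.py .4887 -.0264 .2385 -.1186
```

```text
time: 2.95
ee_pos: [0.4884, -0.023, 0.2396]
orientation: [0.998, -0.059, 0.001, -0.0]
force: [0.4, 0.2, 0.8]
grip_width: 0.0636
gripper_force: 0.0
t 2.95 pos [ 0.4884 -0.023   0.2396] F [0.4 0.2 0.8]
turn [-0.    -0.001 -0.   ] shift [0.7 3.3 1.1]
time: 3.62
ee_pos: [0.488, -0.0233, 0.239]
orientation: [0.998, -0.059, 0.0, 0.0]
force: [0.2, -2.0, 1.3]
grip_width: 0.0115
gripper_force: 51.9
t 3.62 pos [ 0.488  -0.0233  0.239 ] F [ 0.2 -2.   1.3]
turn [ 0. -0. -0.] shift [1.  3.  0.5]
```

```bash
python3 -m crank '[[[0,0,0],[0,0,-5],255],[[0,0,0],[0,0,-15],255],[[0,0,0],[0,0,-30],255],[[0,0,0],[0,0,-45],255],[[0,0,0],[-5,0,-50],255],[[0,0,0],[-20,0,-50],255],[[0,0,0],[-45,0,-50],255],[[0,0,0],[-70,0,-50],255],[[0,0,0],[-80,0,-50],255],[[0,0,0],[-80,0,-50],255]]'; python3 plan.py .4451 -.2734 .2600 -.1706
```

```text
time: 4.45
ee_pos: [0.4065, -0.0137, 0.2894]
orientation: [0.998, -0.059, 0.001, -0.001]
force: [-0.4, 0.4, -0.3]
grip_width: 0.0116
gripper_force: 51.3
t 4.45 pos [ 0.4065 -0.0137  0.2894] F [-0.4  0.4 -0.3]
turn [-0.001 -0.001  0.053] shift [ 68.8 253.4  29.1]
```

```bash
python3 -m crank '[[[0,0,0],[10,30,0],255],[[0,0,0.01],[20,65,0],255],[[0,0,0.02],[30,100,0],255],[[0,0,0.03],[40,140,0],255],[[0,0,0.04],[50,180,5],255],[[0,0,0.053],[60,215,15],255],[[0,0,0.053],[66,240,25],255],[[0,0,0.053],[69,253,29],255],[[0,0,0.053],[69,253,29],255],[[0,0,0.053],[69,253,29],255]]'; python3 plan.py .4451 -.2734 .2600 -.1706; python3 - <<'E'
from h import *
a=capture('side')['image'];b=capture('top')['image']
cv2.imwrite('pics/z3.png',np.vstack([crop(a,290,450,140,200,5),crop(b,300,460,155,215,5)]))
E
python3 plan.py .4451 -.2734 .2600 -.1706
```

```text
time: 5.28
ee_pos: [0.4471, -0.2739, 0.259]
orientation: [0.996, -0.087, -0.001, -0.0]
force: [0.1, 0.6, -0.6]
grip_width: 0.0115
gripper_force: 51.4
t 5.28 pos [ 0.4471 -0.2739  0.259 ] F [ 0.1  0.6 -0.6]
turn [ 0.     0.002 -0.003] shift [-2.1 -0.2 -1. ]
t 5.38 pos [ 0.4474 -0.2728  0.26  ] F [ 0.3 -0.4 -0.1]
turn [-0.    -0.    -0.001] shift [-2.1  1.   0. ]
```

View pics/z3.png

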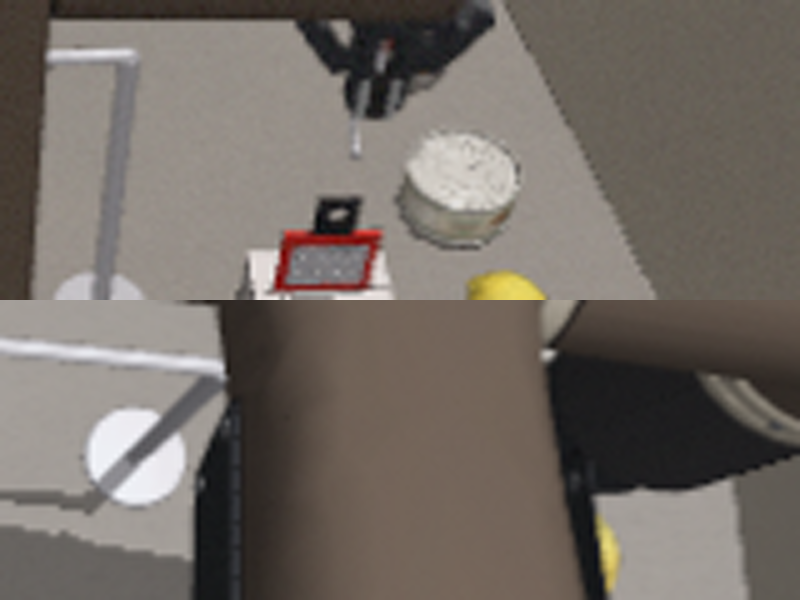

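The side view shows the hook's tip at crop (354,153) and the hole at (338,213). The top view is blocked by the arm. I'll compare subpixel centres against the model.

```bash
cat > meas.py <<'E'
from h import *
c=capture('side');s=sense();R=Ro.from_euler('z',-.1706)
o=R.apply([.024,0,.034])+s['ee_pos']
for n,P in[('tip',(-.015,0,-.103)),('foot',(-.013,0,-.108)),('footbot',(-.013,0,-.1105)),('diagbot',(.018,0,-.1)),('sleevebot',(-.024,0,-.054))]:
    print(n,proj(c,o+R.apply(P))[0].round(2))
g=cv2.cvtColor(c['image'],cv2.COLOR_BGR2GRAY)
print('tcp',s['ee_pos'],s['time']);print('cols 354-368')
for r in range(162,175):print(r,g[r,354:369])
print('tab cols 350-366')
for r in range(176,190):print(r,g[r,350:366])
E
python3 meas.py
```

```text
tip [360.28 170.02]
foot [359.97 170.62]
footbot [359.86 171.12]
diagbot [359.01 162.42]
sleevebot [362.95 161.7 ]
tcp [ 0.44742871 -0.27249742  0.26023404] 5.4333
cols 354-368
162 [146 144 147 144 143 127  90 110  85  29  32  12  57 107 127]
163 [146 145 148 143 141 124 103 112  91 104  82  81 101 123 133]
164 [144 146 144 144 141 135 138 124 140 141 137 136 139 141 145]
165 [145 148 146 144 141 127 129 127 147 142 144 145 144 145 147]
166 [143 147 146 147 141 124 130 142 146 144 147 146 145 146 146]
167 [146 145 145 146 144 139 128 146 146 145 144 145 145 147 146]
168 [146 144 141 144 145 140 135 154 145 143 143 144 147 147 147]
169 [143 144 144 145 144 140 130 156 144 145 145 145 146 143 145]
170 [146 146 146 146 144 138 121 151 146 145 146 144 145 147 145]
171 [144 145 146 144 144 138 120 133 145 144 146 146 145 144 145]
172 [144 144 145 145 144 144 144 142 144 146 146 147 143 145 144]
173 [146 145 144 146 145 145 144 145 143 145 143 145 147 144 145]
174 [143 146 146 145 146 145 145 144 144 145 144 145 144 143 144]
tab cols 350-366
176 [146 143 142 140 143 146 142 143 146 148 147
[... 199 characters left out ...]
103  98  83  89 116 145 144 143]
180 [146 146 141 111  28  40  33  33  42  33  34  42  96 145 145 146]
181 [145 144 139  86  25  22  24  38  53  22  19  64 123 145 144 146]
182 [145 146 138  52  18  44 102 140 132  77  21  69 123 145 145 144]
183 [143 146 138  23  23  57 119 117  90  29  21  87 142 144 144 144]
184 [146 142 114  22  22  29  43  40  33  25  35  92 145 145 144 145]
185 [145 142 112  24  16  27  24  18  18  26  51 107 147 137 118 118]
186 [111  90  43  26  23  16  23  29  26  21  56  96 109 108 105 112]
187 [68 67 61 62 62 58 58 60 52 52 54 61 58 56 60 67]
188 [58 53 57 60 50 59 53 52 56 60 51 60 48 57 59 93]
189 [107 107 115 105 105 100 107  94  93  94 104 104 119 112  62  78]
```

```bash
python3 -m crank '[[[0,0,0],[-2,1,10],255],[[0,0,0],[-2,1,20],255],[[0,0,0],[-2,1,30],255],[[0,0,0],[-2,1,38],255],[[0,0,0],[-2,1,43],255],[[0,0,0],[-2,1,45],255],[[0,0,0],[-2,1,45],255],[[0,0,0],[-2,1,45],255]]'; python3 -m crank '[[[0,0,0],[0,0,1],255],[[0,0,0],[0,0,2],255],[[0,0,0],[0,0,2],255]]';python3 plan.py .4451 -.2734 .2080 -.1706; python3 meas.py | head -24 
```

```text
time: 6.1
ee_pos: [0.4451, -0.2738, 0.2149]
orientation: [0.996, -0.086, 0.0, 0.0]
force: [0.4, -0.0, -1.3]
grip_width: 0.0115
gripper_force: 51.3
time: 6.35
ee_pos: [0.4449, -0.2737, 0.2129]
orientation: [0.996, -0.086, 0.0, -0.0]
force: [0.6, -0.1, -0.1]
grip_width: 0.0115
gripper_force: 51.3
t 6.35 pos [ 0.4449 -0.2737  0.2129] F [ 0.6 -0.1 -0.1]
turn [-0.    -0.    -0.001] shift [ 0.1 -0.4  4.9]
tip [358.76 179.99]
foot [358.46 180.54]
footbot [358.35 181.03]
diagbot [357.54 172.42]
sleevebot [361.34 172.1 ]
tcp [ 0.44492214 -0.27376299  0.21292778] 6.4
cols 354-368
162 [ 30  29  32  35  35  26  32  31  44  99 122  69  45  33  32]
163 [ 31  34  33  35  30  31  30  37  45  99 123  26  31  28  33]
164 [32 25 27 35 29 30 39 31 44 74 77 38 27 30 27]
165 [109  93 108  52  36  33  34  34  34  43  38  33  30  30  34]
166 [140 139 134  57  31  34  47  72  61  27  24  39  69  79  47]
167 [144 143 135  31  32  45  86 101  52  25  23  30  82  96  48]
168 [145 142 113  25  21  56  97 105  30  28  19  47  92 104  49]
169 [144 145 132  28  41  64 106  88  25  28  25  60  96  85  45]
170 [143 144 135  48  36  67 111  87  29  27  26  73 111  84  79]
171 [143 146 138  84  44  88 108  57  30  22  28  81 105  57  98]
172 [143 144 141 110  63  89 109  46  26  24  35  81 111  96 128]
173 [144 143 145 139 117 105  94  53  59  56  67 109 135 142 145]
174 [143 144 146 143 138 149 142 140 139 139 142 141 145 144 145]
tab cols 350-366
176 [146 144 140 142 143 146 145 140 134 165 145 148 144 144 146 145]
177 [146 140 142 144 144 142 145 142 139 181 144 146 146 145 143 146]
178 [144 146 145 141 142 145 145 141 151 202 142 147 145 147 145 145]
```

```bash
cat > chk.py <<'E'
# exit 1 if force differs from free by more than limit on axis: chk.py axis limit
from h import *
import sys
s=sense();f=s['force'];print(round(s['time'],2),np.round(s['ee_pos'],4),np.round(f,2),np.round(s['ft_torque'],2))
sys.exit(int(abs(f[int(sys.argv[1])])>float(sys.argv[2])))
E
D='python3 chk.py 2 2.0'
python3 -m crank '[[[0,0,0],[0,0,1],255],[[0,0,0],[0,0,1],255]]'>/dev/null; $D && 
python3 -m crank '[[[0,0,0],[0,0,0.7],255],[[0,0,0],[0,0,0.7],255]]'>/dev/null; $D && 
python3 -m crank '[[[0,0,0],[0,0,0.7],255],[[0,0,0],[0,0,0.7],255]]'>/dev/null && $D && 
python3 -m crank '[[[0,0,0],[0,0,0.7],255],[[0,0,0],[0,0,0.7],255]]'>/dev/null && $D && 
python3 -m crank '[[[0,0,0],[0,0,0.7],255],[[0,0,0],[0,0,0.7],255]]'>/dev/null && $D && 
python3 -m crank '[[[0,0,0],[0,0,0.7],255],[[0,0,0],[0,0,0.7],255]]'>/dev/null && $D && 
python3 -m crank '[[[0,0,0],[0,0,0.7],255],[[0,0,0],[0,0,0.7],255]]'>/dev/null && $D && 
python3 -m crank '[[[0,0,0],[0,0,0.7],255],[[0,0,0],[0,0,0.7],255]]'>/dev/null && $D
```

```text
6.57 [ 0.4449 -0.2737  0.2118] [-0.22  0.25 -0.87] [-0.02  0.06  0.04]
6.73 [ 0.4449 -0.2737  0.211 ] [ 0.33 -0.14 -0.36] [0.01 0.07 0.02]
6.9 [ 0.4449 -0.2737  0.2103] [ 0.09  0.09 -0.49] [-0.02  0.07  0.02]
7.07 [ 0.4449 -0.2737  0.2096] [ 0.54  0.53 -1.51] [ 0.    0.01 -0.01]
7.23 [ 0.4449 -0.2737  0.2089] [ 0.79 -0.37 -0.52] [-0.04  0.03 -0.01]
7.4 [ 0.4452 -0.2738  0.2086] [0.84 0.17 2.82] [ 0.05 -0.03 -0.  ]
```

Contact was felt at TCP z ≈ 0.2087, against 0.208 predicted. I'll compare hook and tab in this pose.

```bash
python3 - <<'E'
from h import *
c=capture('side');s=sense();R=Ro.from_euler('z',-.1706)
o=R.apply([.024,0,.0337])+s['ee_pos'];print(o)
for n,P in[('tip',(-.015,0,-.103)),('footfront',(-.0155,0,-.108)),('footbot',(0,0,-.1105)),('hookpt z-107',(-.013,0,-.107))]:print(n,proj(c,o+R.apply(P))[0].round(2))
top=s['ee_pos'][2]-.0768
def G(x,y,P,yaw=-.1706): return proj(c,Ro.from_euler('z',yaw).apply(P)+[x,y,top])[0].round(2)
for x,y in[(.4685,-.2775),(.4715,-.2775)]:
    print('tab',x,y,'TL',G(x,y,(-.002,.015,0)),'TR',G(x,y,(-.002,-.015,0)),'BLback',G(x,y,(.002,.015,0)),'TRback',G(x,y,(.002,-.015,0)),'hole',G(x,y,(0,0,-.015)))
g=cv2.cvtColor(c['image'],cv2.COLOR_BGR2GRAY)
for r in range(174,188):print(r,g[r,350:366])
cv2.imwrite('pics/z4.png',crop(c['image'],325,395,145,200,10))
E
```

```text
[ 0.46884093 -0.27792255  0.24232367]
tip [358.55 180.84]
footfront [358.36 181.92]
footbot [357.62 179.11]
hookpt z-107 [358.3  181.19]
tab 0.4685 -0.2775 TL [353.33 179.63] TR [361.89 179.6 ] BLback [353.18 178.78] TRback [361.72 178.76] hole [356.9  182.09]
tab 0.4715 -0.2775 TL [353.07 179.  ] TR [361.62 178.98] BLback [352.92 178.16] TRback [361.46 178.13] hole [356.63 181.47]
174 [146 146 144 145 143 145 144 135 116 112 102  80  69  78  92 138]
175 [144 146 144 140 142 145 138 122 138 141 143 144 140 138 138 141]
176 [145 144 142 141 144 145 142 139 130 139 145 148 144 141 143 142]
177 [145 144 142 144 143 146 143 141 133 154 145 144 146 144 142 143]
178 [145 148 145 143 142 144 144 141 132 163 147 143 148 145 144 143]
179 [147 146 145 117  97  72  72  75 118 158  80  88 118 147 147 143]
180 [146 145 141 108  34  25  27  39 127 189  31  36  95 143 145 144]
181 [145 145 139  58  18  22  32  60 105 138  29  63 128 147 146 148]
182 [144 144 139  53  20  56 120 142 131  65  20  65 124 147 145 144]
183 [146 147 139  25  27  57 117 115  88  23  24  83 143 146 145 145]
184 [145 141 114  22  24  16  35  34  29  14  33  94 144 145 142 145]
185 [143 140 113  25  24  22  29  28  20  21  45  98 122 120 122 119]
186 [111 109  43  23  31  23  27  30  43  32  60  92 106 108 106 115]
187 [70 58 58 58 50 49 51 53 56 52 55 59 59 56 54 67]
```

View pics/z4.png

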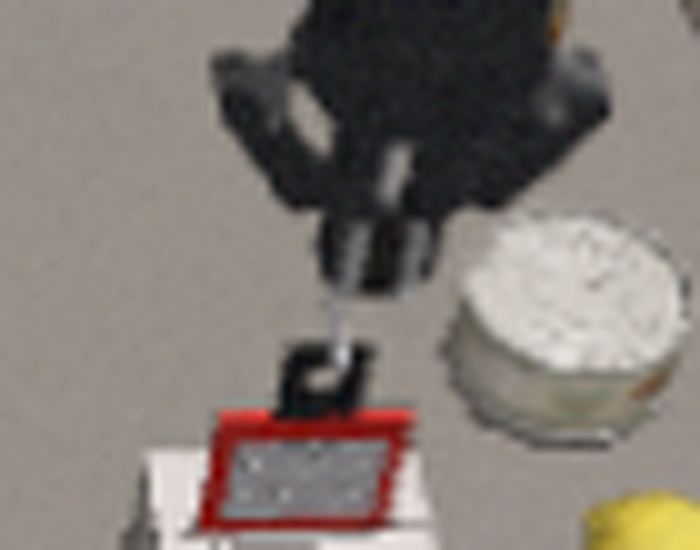

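```bash
python3 -m crank '[[[0,0,0],[0,0,-2],255],[[0,0,0],[0,0,-6],255],[[0,0,0],[6,-0.5,-6],255],[[0,0,0],[16,-0.5,-6],255],[[0,0,0],[25,-0.5,-6],255],[[0,0,0],[28,-0.5,-6],255],[[0,0,0],[28,-0.5,-2],255],[[0,0,0],[28,-0.5,6],255],[[0,0,0],[28,-0.5,14],255],[[0,0,0],[28,-0.5,18],255]]'; python3 chk.py 2 3; python3 -m crank '[[[0,0,0],[0,0,2],255],[[0,0,0],[0,0,2],255],[[0,0,0],[0,0,2],255]]'; python3 plan.py .4723 -.2778 .1887 -.1706; python3 - <<'E'
from h import *
c=capture('side');s=sense();R=Ro.from_euler('z',-.1706)
o=R.apply([.024,0,.0337])+s['ee_pos']
# hook lateral/axial relative to tab centre
print('rel tab mm',(R.inv().apply(o-[.4685,-.2775,o[2]])*1000).round(2),'foot centre z',o[2]-.1055,'hole z',.2087-.0768-.015)
for n,P in[('tipend',(-.015,0,-.103)),('foot',(-.015,0,-.108))]:print(n,proj(c,o+R.apply(P))[0].round(2))
g=cv2.cvtColor(c['image'],cv2.COLOR_BGR2GRAY)
for r in range(174,188):print(r,g[r,350:366])
E
```

```text
time: 8.28
ee_pos: [0.4715, -0.2777, 0.1884]
orientation: [0.996, -0.086, -0.001, -0.0]
force: [-0.3, -0.6, -1.4]
grip_width: 0.0114
gripper_force: 51.4
8.28 [ 0.4715 -0.2777  0.1884] [-0.31 -0.64 -1.38] [0.01 0.07 0.04]
time: 8.53
ee_pos: [0.4725, -0.2781, 0.1883]
orientation: [0.996, -0.086, -0.0, 0.0]
force: [0.4, -0.6, -0.0]
grip_width: 0.0115
gripper_force: 51.3
t 8.53 pos [ 0.4725 -0.2781  0.1883] F [ 0.4 -0.6 -0. ]
turn [ 0.     0.    -0.001] shift [-0.2 -0.2 -0.4]
rel tab mm [28.19  0.14  0.  ] foot centre z 0.11677532714909315 hole z 0.11690000000000002
tipend [356.44 178.85]
foot [356.23 179.81]
174 [145 146 144 146 138 124 130 133 143 145 144 144 145 144 143 145]
175 [144 142 141 140 143 140 124 119 145 145 145 146 143 143 143 141]
176 [147 144 142 140 141 143 129 149 143 146 147 146 145 142 143 144]
177 [143 142 144 142 142 140 130 158 143 144 145 143 145 145 143 142]
178 [143 143 145 142 140 140 138 183 143 144 141 145 145 144 144 144]
179 [142 145 144 136  92  88  84 107  95  97  93  94 112 144 143 143]
180 [143 144 140 113  31  34  33  35  32  29  31  40  95 142 146 144]
181 [143 143 139  84  15  25  22  33  50  22  25  69 126 145 146 146]
182 [143 144 138  55  21  40  94 138 131  75  12  67 124 144 141 144]
183 [145 144 140  19  20  53 118 115  83  29  20  79 143 145 143 145]
184 [142 141 113  23  22  28  37  38  28  21  35  90 142 142 145 145]
185 [142 142 113  19  16  27  21  28  13  22  49 108 145 145 139 129]
186 [ 87  86  43  18  19  17  19  20  28  23  32  57  71  85 100  91]
187 [64 60 62 64 65 62 57 60 53 53 50 51 53 53 57 61]
```

```bash
C='python3 chk.py 0 1.4'
python3 -m crank '[[[0,0,0],[-2,0,0],255],[[0,0,0],[-4,0,0],255],[[0,0,0],[-6,0,0],255],[[0,0,0],[-7,0,0],255]]' >/dev/null; $C &&
python3 -m crank '[[[0,0,0],[-0.7,0,0],255],[[0,0,0],[-1,0,0],255]]' >/dev/null && $C &&
python3 -m crank '[[[0,0,0],[-0.7,0,0],255],[[0,0,0],[-1,0,0],255]]' >/dev/null && $C &&
python3 -m crank '[[[0,0,0],[-0.7,0,0],255],[[0,0,0],[-1,0,0],255]]' >/dev/null && $C &&
python3 -m crank '[[[0,0,0],[-0.7,0,0],255],[[0,0,0],[-1,0,0],255]]' >/dev/null && $C &&
python3 -m crank '[[[0,0,0],[-0.7,0,0],255],[[0,0,0],[-1,0,0],255]]' >/dev/null && $C &&
python3 -m crank '[[[0,0,0],[-0.7,0,0],255],[[0,0,0],[-1,0,0],255]]' >/dev/null && $C
python3 - <<'E'
from h import *
g=cv2.cvtColor(capture('side')['image'],cv2.COLOR_BGR2GRAY)
for r in range(174,188):print(r,g[r,350:366])
E
```

```text
8.92 [ 0.4654 -0.2768  0.1885] [ 0.75 -0.26 -0.94] [-0.03  0.04  0.02]
9.08 [ 0.4646 -0.2767  0.1885] [ 0.63  0.41 -0.59] [-0.03  0.   -0.02]
9.25 [ 0.4637 -0.2765  0.1883] [ 0.3  -0.03 -1.57] [0.01 0.01 0.03]
9.42 [ 0.4627 -0.2763  0.1883] [-0.12  0.57 -0.7 ] [-0.    0.01 -0.03]
9.58 [ 0.4617 -0.2761  0.1883] [ 0.05 -1.08  0.36] [-0.02  0.    0.  ]
9.75 [ 0.4607 -0.2759  0.1883] [-0.18 -0.05 -0.49] [ 0.04  0.01 -0.04]
9.92 [ 0.4597 -0.2758  0.1883] [ 0.64  1.01 -0.75] [-0.01  0.05  0.02]
174 [146 145 143 142 143 136  96  96 108  45  26  30  45  88 117 123]
175 [147 143 142 140 143 140 121 141 135  88  84  79  70 112 129 140]
176 [144 144 143 139 142 139 127 146 144 142 142 140 138 140 144 145]
177 [141 140 143 142 144 141 136 180 143 144 145 147 144 143 143 144]
178 [145 144 144 142 139 141 149 202 143 143 144 146 146 145 145 142]
179 [145 145 143 118  92  94  85 108 102 102  99  87 117 145 144 142]
180 [144 144 141 107  41  36  30  34  33  37  33  40  99 143 144 146]
181 [142 144 141  85  26  22  17  35  61  13  24  66 125 144 143 150]
182 [143 142 140  55  24  31  71 117 128  76  29  63 126 145 143 143]
183 [146 145 138  25  29  52 114 107  87  23  20  82 143 143 146 144]
184 [143 140 116  28  21  27  33  34  32  24  38  91 144 146 144 146]
185 [143 140 110  26  19  23  24  21  26  24  48 107 146 138 123 129]
186 [ 87  80  47  16  20  22  22  24  20  16  51  95 109 110 110 118]
187 [62 68 64 65 58 64 60 54 55 53 47 55 51 57 59 67]
```

```bash
C='python3 chk.py 0 1.7'
python3 -m crank '[[[0,0,0],[-1,0,0],255],[[0,0,0],[-2,0,0],255],[[0,0,0],[-3,0,0],255]]' >/dev/null && $C &&
python3 -m crank '[[[0,0,0],[-1,0,0],255],[[0,0,0],[-2,0,0],255],[[0,0,0],[-3,0,0],255]]' >/dev/null && $C &&
python3 -m crank '[[[0,0,0],[-1,0,0],255],[[0,0,0],[-2,0,0],255],[[0,0,0],[-3,0,0],255]]' >/dev/null && $C &&
python3 -m crank '[[[0,0,0],[-1,0,0],255],[[0,0,0],[-2,0,0],255],[[0,0,0],[-3,0,0],255]]' >/dev/null && $C &&
python3 -m crank '[[[0,0,0],[-1,0,0],255],[[0,0,0],[-2,0,0],255],[[0,0,0],[-3,0,0],255],[[0,0,0],[-3,0,0],255]]' >/dev/null && $C
python3 - <<'E'
from h import *
c=capture('side');g=cv2.cvtColor(c['image'],cv2.COLOR_BGR2GRAY);s=sense();R=Ro.from_euler('z',-.1706)
o=R.apply([.024,0,.0337])+s['ee_pos']
print('rel tab mm',(R.inv().apply(o-[.4685,-.2775,o[2]])*1000).round(2))
for r in range(174,188):print(r,g[r,350:366])
E
```

```text
10.22 [ 0.4567 -0.2753  0.1883] [-0.15  0.78 -0.78] [-0.01  0.02 -0.01]
10.47 [ 0.4537 -0.2748  0.1883] [-0.17  0.44 -0.78] [-0.05  0.05  0.01]
10.72 [ 0.4508 -0.2742  0.1883] [-0.66  0.25 -1.74] [-0.    0.03 -0.01]
10.97 [ 0.4478 -0.2737  0.1883] [-0.44  1.04  0.5 ] [ 0.03  0.04 -0.04]
11.3 [ 0.4448 -0.2732  0.1883] [-0.28  1.29 -0.72] [ 0.01  0.05 -0.07]
rel tab mm [0.03 0.22 0.  ]
174 [146 145 143 143 141 110  36  37  67 110  71  31  22  22  66 108]
175 [146 145 141 141 143 133  37  45  88 112  48  32  32  32  76 103]
176 [146 143 142 142 143 134  37  47  87 105  25  23  29  49  88 103]
177 [143 143 143 142 144 140 109  75 105  88  32  34  29  57 106 112]
178 [144 146 145 141 142 143 137 106 109  94  54  39  53  72 125 138]
179 [144 144 145 115 103 102  96  92  58  72  67  78 100 117 130 145]
180 [144 142 140 108  35  40  33  38  32  31  34  46  99 140 143 142]
181 [145 145 139  82  22  24  17  34  55  24  25  60 120 146 145 145]
182 [145 142 140  52  19  40  92 128 152  79  20  65 124 145 147 145]
183 [145 145 139  20  30  52 116 119 102  28  25  82 142 147 143 144]
184 [145 143 114  21  22  23  52 109 147  27  34  91 142 146 143 143]
185 [143 142 112  19  24  27  30  91 145  18  48 110 146 138 118 128]
186 [114 112  67  17  26  27  27  48  67  27  51  96 111 108 106 116]
187 [72 69 57 62 61 64 58 56 59 54 52 57 58 54 56 63]
```

The tip now shows in front of the tab (pixels ~(357.5,185)) and the tab hasn't moved, so the hook is threaded. Lifting slowly.

```bash
python3 -m crank '[[[0,0,0],[0,0,-2],255],[[0,0,0],[0,0,-4],255],[[0,0,0],[0,0,-5.5],255],[[0,0,0],[0,0,-6.5],255],[[0,0,0],[0,0,-7.5],255],[[0,0,0],[0,0,-8.5],255],[[0,0,0],[0,0,-9.5],255],[[0,0,0],[0,0,-10.5],255],[[0,0,0],[0,0,-12],255],[[0,0,0],[0,0,-14],255]]'>/dev/null; python3 chk.py 2 5 && python3 -m crank '[[[0,0,0],[0,0,-2],255],[[0,0,0],[0,0,-4],255],[[0,0,0],[0,0,-6],255],[[0,0,0],[0,0,-8],255],[[0,0,0],[0,0,-10],255],[[0,0,0],[0,0,-12],255],[[0,0,0],[0,0,-14],255],[[0,0,0],[0,0,-16],255],[[0,0,0],[0,0,-18],255],[[0,0,0],[0,0,-20],255]]'>/dev/null; python3 chk.py 2 5 && python3 -m crank '[[[0,0,0],[0,0,-2],255],[[0,0,0],[0,0,-4],255],[[0,0,0],[0,0,-7],255],[[0,0,0],[0,0,-11],255],[[0,0,0],[0,0,-15],255],[[0,0,0],[0,0,-20],255],[[0,0,0],[0,0,-25],255],[[0,0,0],[0,0,-30],255],[[0,0,0],[0,0,-33],255],[[0,0,0],[0,0,-34],255]]'>/dev/null; python3 chk.py 2 5; python3 - <<'E'
from h import *
a=capture('side')['image']
cv2.imwrite('pics/z5.png',crop(a,310,410,140,215,7))
E
```

```text
12.18 [ 0.4448 -0.2732  0.2022] [ 0.03 -0.55 -2.58] [0.04 0.07 0.03]
13.02 [ 0.445  -0.2732  0.2225] [ 0.7  -0.83 -2.12] [ 0.01  0.05 -0.01]
13.85 [ 0.4453 -0.2733  0.2571] [ 1.33 -0.06 -1.91] [-0.03  0.02 -0.03]
```

View pics/z5.png

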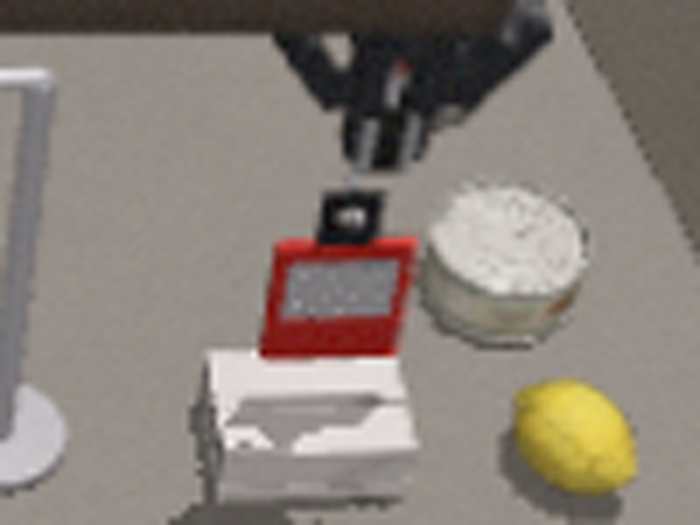

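Grater is clear of the slot and the block is where it was. Now up and back, then across to the rail.

```bash
python3 -m crank '[[[0,0,0],[0,0,-3],255],[[0,0,0],[-1,0,-8],255],[[0,0,0],[-3,0,-15],255],[[0,0,0],[-7,0,-22],255],[[0,0,0],[-13,0,-28],255],[[0,0,0],[-19,0,-32],255],[[0,0,0],[-25,0,-35],255],[[0,0,0],[-30,0,-35],255],[[0,0,0],[-33,0,-35],255],[[0,0,0],[-34,0,-35],255]]'>/dev/null; python3 chk.py 2 5; python3 plan.py .412 -.014 .292 -.1186
```

```text
14.73 [ 0.4107 -0.2673  0.2913] [-0.08  0.03 -3.02] [-0.02  0.07 -0.02]
t 14.73 pos [ 0.4107 -0.2673  0.2913] F [-0.1  0.  -3. ]
turn [-0.    -0.    -0.053] shift [ -42.1 -249.7   -0.7]
```

```bash
python3 -m crank '[[[0,0,0],[0,-2,-1],255],[[0,0,0],[-1,-7,-1],255],[[0,0,0],[-2,-15,-1],255],[[0,0,-0.005],[-4,-25,-1],255],[[0,0,-0.01],[-6,-37,-1],255],[[0,0,-0.01],[-8,-50,-1],255],[[0,0,-0.015],[-10,-64,-1],255],[[0,0,-0.02],[-13,-78,-1],255],[[0,0,-0.02],[-15,-92,-1],255],[[0,0,-0.025],[-18,-106,-1],255]]'>/dev/null; python3 -m crank '[[[0,0,-0.003],[-3,-14,0],255],[[0,0,-0.006],[-5,-28,0],255],[[0,0,-0.01],[-8,-42,0],255],[[0,0,-0.015],[-10,-56,0],255],[[0,0,-0.02],[-13,-70,0],255],[[0,0,-0.022],[-15,-84,0],255],[[0,0,-0.025],[-18,-97,0],255],[[0,0,-0.028],[-19,-109,0],255],[[0,0,-0.028],[-20,-119,0],255],[[0,0,-0.028],[-21,-127,0],255]]'>/dev/null;python3 -m crank '[[[0,0,0],[0,-6,0],255],[[0,0,0],[0,-10,0],255],[[0,0,0],[0,-12,0],255],[[0,0,0],[0,-12,0],255],[[0,0,0],[0,-12,0],255]]'; python3 plan.py .4880 -.0233 .292 -.1186;python3 - <<'E'
from h import *
a=capture('side')['image'];b=capture('top')['image']
cv2.imwrite('pics/z6.png',np.vstack([crop(a,210,370,130,190,5),crop(b,240,400,150,210,5)]))
E
```

```text
time: 16.82
ee_pos: [0.4111, -0.0194, 0.2922]
orientation: [0.998, -0.059, -0.0, 0.0]
force: [-0.4, 0.1, -2.4]
grip_width: 0.0113
gripper_force: 51.1
t 16.82 pos [ 0.4111 -0.0194  0.2922] F [-0.4  0.1 -2.4]
turn [ 0.  0. -0.] shift [76.9 -5.3  0.2]
```

View pics/z6.png

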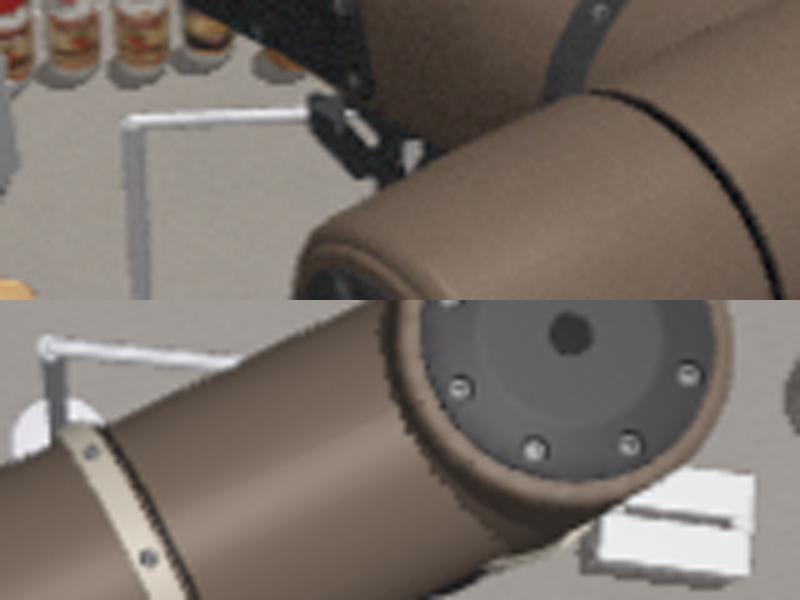

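```bash
python3 -m crank '[[[0,0,0],[1,0,0],255],[[0,0,0],[4,0,0],255],[[0,0,0],[9,0,0],255],[[0,0,0],[17,0,0],255],[[0,0,0],[27,0,0],255],[[0,0,0],[38,0,0],255],[[0,0,0],[49,0,0],255],[[0,0,0],[59,0,0],255],[[0,0,0],[67,0,0],255],[[0,0,0],[72,0,0],255]]'>/dev/null;python3 -m crank '[[[0,0,0],[3,0,0],255],[[0,0,0],[4.5,0,0],255],[[0,0,0],[5,0,0],255],[[0,0,0],[5,0,2],255],[[0,0,0],[5,0,6],255],[[0,0,0],[5,0,11],255],[[0,0,0],[5,0,17],255],[[0,0,0],[5,0,23],255],[[0,0,0],[5,0,28],255],[[0,0,0],[5,0,31],255]]'>/dev/null; python3 chk.py 2 5; python3 plan.py .4880 -.0233 .239 -.1186;python3 - <<'E'
from h import *
a=capture('side')['image'];b=capture('top')['image']
cv2.imwrite('pics/z7.png',np.vstack([crop(a,230,390,130,190,5),crop(b,240,400,150,210,5)]))
E
```

```text
18.58 [ 0.4871 -0.0284  0.2603] [ 0.31 -0.3  -2.67] [-0.03  0.12  0.03]
t 18.58 pos [ 0.4871 -0.0284  0.2603] F [ 0.3 -0.3 -2.7]
turn [ 0.     0.001 -0.   ] shift [ 0.3 -5.2 21.3]
```

View pics/z7.png

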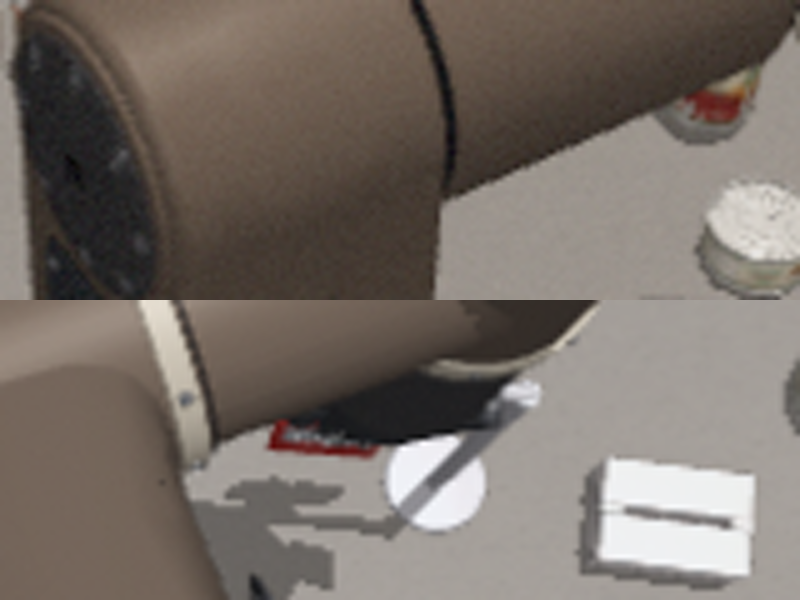

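```bash
python3 -m crank '[[[0,0,0],[0,0,3],255],[[0,0,0],[0,0,7],255],[[0,0,0],[0,0,11],255],[[0,0,0],[0,0,14],255],[[0,0,0],[0,0,16.5],255],[[0,0,0],[0,0,18],255],[[0,0,0],[0,0,19],255],[[0,0,0],[0,0,19],255]]'>/dev/null; python3 chk.py 2 9;python3 -m crank '[[[0,0,0],[0,0,0.7],255],[[0,0,0],[0,0,1],255]]'>/dev/null; python3 chk.py 2 9;python3 -m crank '[[[0,0,0],[0,0,0.7],255],[[0,0,0],[0,0,1],255]]'>/dev/null; python3 chk.py 2 9
```

```text
19.35 [ 0.4875 -0.0284  0.2421] [ 0.57  0.01 -1.97] [-0.01  0.01 -0.  ]
19.52 [ 0.4876 -0.0284  0.2414] [-0.18 -0.32 -2.37] [ 0.04  0.09 -0.02]
19.68 [ 0.4876 -0.0284  0.2403] [ 0.65 -0.56 -2.88] [-0.01  0.06  0.01]
```

```bash
C='python3 chk.py 2 1.2'; for i in 1; do :; done
python3 -m crank '[[[0,0,0],[0,0,0.4],255],[[0,0,0],[0,0,0.6],255]]'>/dev/null; python3 chk.py 2 9
python3 -m crank '[[[0,0,0],[0,0,0.4],255],[[0,0,0],[0,0,0.6],255]]'>/dev/null; $C &&exit
python3 -m crank '[[[0,0,0],[0,0,0.4],255],[[0,0,0],[0,0,0.6],255]]'>/dev/null; $C&&exit
python3 -m crank '[[[0,0,0],[0,0,0.4],255],[[0,0,0],[0,0,0.4],255]]'>/dev/null; $C
```

```text
19.85 [ 0.4876 -0.0284  0.2397] [-0.45  0.42 -1.61] [-0.04  0.04  0.03]
20.02 [ 0.4876 -0.0284  0.2391] [ 0.54 -0.63 -1.77] [-0.    0.1  -0.08]
20.18 [ 0.4878 -0.0284  0.2389] [-1.32  0.42  2.32] [ 0.06  0.32 -0.03]
20.35 [ 0.4878 -0.0284  0.2387] [-1.22 -0.56  3.84] [ 0.08  0.57 -0.01]
```

```bash
python3 -m crank '[[[0,0,0],[0,0,-0.3],255],[[0,0,0],[0,0,-0.5],255],[[0,0,0],[0,0,-0.5],255]]' 20;  python3 -m crank '[[[0,0,0],[0,0,0],215],[[0,0,0],[0,0,0],210],[[0,0,0],[0,0,0],200],[[0,0,0],[0,0,0],190],[[0,0,0],[0,0,0],180],[[0,0,0],[0,0,0],160],[[0,0,0],[0,0,0],140],[[0,0,0],[0,0,0],120],[[0,0,0],[0,0,0],100],[[0,0,0],[0,0,0],100]]'
```

```text
time: 20.6
ee_pos: [0.4877, -0.0284, 0.2388]
orientation: [0.998, -0.059, 0.0, -0.0]
force: [-0.4, 0.3, 2.6]
grip_width: 0.0114
gripper_force: 51.8
time: 21.43
ee_pos: [0.4876, -0.0284, 0.2386]
orientation: [0.998, -0.059, 0.0, -0.0]
force: [0.7, 0.9, -0.0]
grip_width: 0.0519
gripper_force: 0.0
```

Released. Straight up and then away to the left, well above the rest.

```bash
python3 -m crank '[[[0,0,0],[0,0,-4],100],[[0,0,0],[0,0,-12],100],[[0,0,0],[0,0,-22],100],[[0,0,0],[0,0,-34],100],[[0,0,0],[0,0,-48],100],[[0,0,0],[0,0,-62],100],[[0,0,0],[0,0,-76],100],[[0,0,0],[0,0,-88],100],[[0,0,0],[0,0,-96],100],[[0,0,0],[0,0,-98],100]]'; python3 -m crank '[[[0,0,0],[-10,-30,0],100],[[0,0,0],[-25,-60,0],100],[[0,0,0],[-40,-100,0],100],[[0,0,0],[-50,-140,0],100],[[0,0,0],[-60,-180,0],100],[[0,0,0],[-70,-215,0],100],[[0,0,0],[-80,-250,0],100],[[0,0,0],[-80,-280,0],100],[[0,0,0],[-80,-300,0],100],[[0,0,0],[-80,-300,0],100]]'; python3 - <<'E'
from h import *
a=capture('side')['image'];b=capture('top')['image']
cv2.imwrite('pics/z8.png',np.vstack([crop(a,235,395,140,215,5)[:340],crop(b,240,400,145,200,5)[:260]]))
E
```

```text
time: 22.27
ee_pos: [0.4882, -0.0284, 0.3389]
orientation: [0.998, -0.059, 0.002, -0.0]
force: [0.1, 0.6, -0.1]
grip_width: 0.0521
gripper_force: 0.0
time: 23.1
ee_pos: [0.4438, 0.2821, 0.3355]
orientation: [0.998, -0.058, -0.0, 0.001]
force: [0.2, -0.1, -0.5]
grip_width: 0.052
gripper_force: 0.0
```

View pics/z8.png

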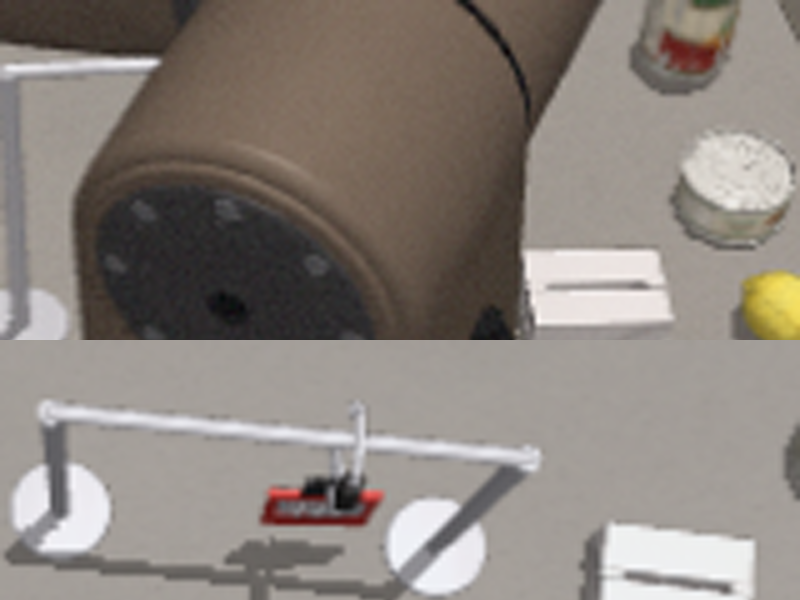

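The top view shows hook and grater hanging on the rail at about (335,495), with the block in place. I'll wait for any swing to die down, then check.

```bash
cat > sw.py <<'E'
from h import *
f=[]
for i in range(10):
    b=capture('top')['image'].astype(float);m=(b[:,:,2]-b[:,:,1]>60);m[:150]=0;m[195:]=0;m[:,:285]=0;m[:,325:]=0
    w=((b[:,:,2]-b[:,:,1])*m);Y,X=np.mgrid[:384,:512];f.append((round((w*X).sum()/w.sum(),2),round((w*Y).sum()/w.sum(),2)))
print(f,sense()['time'])
E
W='[[[0,0,0],[0,0,0],100],[[0,0,0],[0,0,0],100],[[0,0,0],[0,0,0],100],[[0,0,0],[0,0,0],100],[[0,0,0],[0,0,0],100],[[0,0,0],[0,0,0],100],[[0,0,0],[0,0,0],100],[[0,0,0],[0,0,0],100],[[0,0,0],[0,0,0],100],[[0,0,0],[0,0,0],100]]'
python3 sw.py; python3 -m crank '[[[0,0,0],[0,0,0],100],[[0,0,0],[0,0,0],100],[[0,0,0],[0,0,0],100],[[0,0,0],[0,0,0],100],[[0,0,0],[0,0,0],100],[[0,0,0],[0,0,0],100],[[0,0,0],[0,0,0],100],[[0,0,0],[0,0,0],100],[[0,0,0],[0,0,0],100],[[0,0,0],[0,0,0],100]]' >/dev/null;python3 -m crank '[[[0,0,0],[0,0,0],100],[[0,0,0],[0,0,0],100],[[0,0,0],[0,0,0],100],[[0,0,0],[0,0,0],100],[[0,0,0],[0,0,0],100],[[0,0,0],[0,0,0],100],[[0,0,0],[0,0,0],100],[[0,0,0],[0,0,0],100],[[0,0,0],[0,0,0],100],[[0,0,0],[0,0,0],100]]' >/dev/null; python3 sw.py
```

```text
[(np.float64(303.43), np.float64(177.58)), (np.float64(303.24), np.float64(177.58)), (np.float64(303.25), np.float64(177.61)), (np.float64(303.27), np.float64(177.59)), (np.float64(303.27), np.float64(177.61)), (np.float64(303.11), np.float64(177.59)), (np.float64(303.0), np.float64(177.7)), (np.float64(302.99), np.float64(177.67)), (np.float64(303.1), np.float64(177.63)), (np.float64(303.25), np.float64(177.6))] 23.7
[(np.float64(303.16), np.float64(177.64)), (np.float64(303.33), np.float64(177.63)), (np.float64(303.43), np.float64(177.6)), (np.float64(303.44), np.float64(177.6)), (np.float64(303.18), np.float64(177.62)), (np.float64(303.16), np.float64(177.65)), (np.float64(303.44), np.float64(177.6)), (np.float64(303.27), np.float64(177.61)), (np.float64(303.2), np.float64(177.65)), (np.float64(303.36), np.float64(177.64))] 25.8667
```

A small sway of about 0.2 px remains, so I'll wait longer.

```bash
for i in 1 2 3 4 5 6 7 8 9 10 11 12; do python3 -m crank '[[[0,0,0],[0,0,0],100],[[0,0,0],[0,0,0],100],[[0,0,0],[0,0,0],100],[[0,0,0],[0,0,0],100],[[0,0,0],[0,0,0],100],[[0,0,0],[0,0,0],100],[[0,0,0],[0,0,0],100],[[0,0,0],[0,0,0],100],[[0,0,0],[0,0,0],100],[[0,0,0],[0,0,0],100]]' >/dev/null; done; python3 sw.py | sed 's/np.float64//g'
```

```text
[((303.46), (177.61)), ((303.31), (177.61)), ((303.44), (177.59)), ((303.3), (177.62)), ((303.44), (177.58)), ((303.31), (177.63)), ((303.38), (177.57)), ((303.14), (177.64)), ((303.39), (177.6)), ((303.14), (177.64))] 36.3667
```

```bash
python3 -c "
from bench import *
print(sign_off())"
```

```text
the job is handed in; nothing more can be done
None
```

The grater is hanging from the S-hook back on the rail, with the gripper clear of everything and the job handed in at about 36 s; the block showed no shift in the pictures, and the last frames show about 0.3 px of movement at the grater, which I took to be image noise.

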